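# Set the print gap on a ratcheted screen clamp

### The arm

A 6-joint arm with a two-finger parallel gripper is mounted at the origin on the work surface. World frame = base frame: x ahead of the robot, y to its left, z up, the work surface at z = 0. Lengths are in mm, angles in rad, forces in N, time in s.
With the tool pointing down it reaches from about 275 to 825 mm from the base axis. Payload 5.2 kg.
Tool frame: the origin (TCP) lies at the very end of the fingers, on their centre line; the grasp point (between the pads) lies 19 mm behind it; z points along the fingers, y is the direction in which the jaws open and shut (so a half turn about z gives the same grasp; the last joint's range is limited). The gripper opens to 93 mm and grips with 3 to 60 N. Pads are 15 mm wide; open, the fingers measure 128 mm over their backs; the gripper's body (75 mm by 188 mm) begins 65 mm behind the grasp point.
Start: joints at [0.977, 0.259, 1.535, -0, 1.348, -0.203], TCP at [209.49, 508.546, 218.653] pointing down, gripper open.
Joint ranges: [-3.14, 3.14], [-0.91, 2.08], [0.19, 2.58], [-1.22, 4.36], [0.22, 2.71], [-3.12, 3.12]. Speed limits (rad/s): [2.57, 2.57, 3.14, 3.14, 3.14, 3.14].

### API

Orientations are given as [roll, pitch, yaw] about the fixed x, y, z axes, in that order (R = Rz(yaw) Ry(pitch) Rx(roll)).
In Python, from bench import robot gives the robot as it stands. The module is installed in compiled form; this text tells all that it offers. Calls block until the motion is done:
- robot.move_ptp(position, orientation): joint-space move of the TCP to a pose.
- robot.move_linear(position, ori=None, speed=150, f_stop=None): straight line of the TCP; ori=None keeps the orientation; speed is the mean speed in mm/s. With f_stop (N) it stops when the force on the tool has changed by that much, and returns True; else False.
- robot.move_j(angles): joint-space move.
- robot.move_gripper(opening): opening from 0.0 (shut) to 1.0 (fully open); the grip force is fixed at half the most; returns when the fingers have stopped.
- robot.sleep(seconds).
- robot.inverse_kinematics(position, orientation): joint angles nearest the present ones, or None.
- robot.get_image(name): name is "scene" or "side" or "wrist"; returns a dict with "img" (384x512x3 uint8, blue, green, red), "fovy" (degrees; the focal length in pixels is half the picture's height over the tangent of half this angle, whatever the lens; pixels are square), "cx", "cy" (the principal point, pixels), "k1" (the pictures are not rectified: a ray, as slopes to the right and down, at radius r is drawn at 1 + k1 r^2 times it, then the intrinsics apply), "eye" and "orientation" of the camera in the world. Camera axes: x right, y down, z forward; pixel columns grow to the right and rows downward; lengths in mm; the calibration is good to about 2 mm. A picture is of the moment at which its call begins. There is no depth.
A pose or a line that the arm cannot do raises robot.MotionError and nothing moves.
- robot.hand_in(): hands the job in, once; it reports no verdict.
Readings, each from a call of its own:
- robot.current_t(): time.
- robot.current_qpos(): joint angles.
- robot.current_joint_vel(): joint speeds.
- robot.current_joint_efforts(): joint torques, N m.
- robot.current_tcp_pos(): TCP position.
- robot.current_eef_rot(): TCP orientation.
- robot.current_contact_force(): force on the tool from outside, world axes, zero at the start.
- robot.current_ft_torque(): the same for the moment, N m.
- robot.current_gripper_width(): opening from 0.0 (shut) to 1.0 (fully open).
Only numpy, scipy, OpenCV 4.12 (cv2) and the standard library are available. Lean on these libraries where they do the work, as an engineer would, in place of code of your own. Each camera call takes 0.05 s, during which the arm holds its last target. There are 200 camera calls.

### The job

Set the print gap of the screen frame: wind the black ratchet knob clockwise, notch by notch, until you feel the frame's stop bolt come to bear lightly on the rubber pad (do not crush it), leaving the red pawl working while you wind. Then flip the pawl lever off, turn the knob back between one and two notches so that the bolt lifts clear, and flip the pawl back on so that it sits fully home in a notch. Leave the jar, bottle, tape and squeegee where they are, and let go of everything.

Things in the scene. Friction and masses are not known exactly. Their poses are not given: they have to be found in the camera images.
- unit: Fixed yellow clamp housing, 136 x 130 mm, top face 85 mm above the table; origin on the table under the knob's upright axis, x and y level and turned with the unit, z up. The wooden print frame (270 x 320 x 26 mm, red sheet inside) hangs off its -y side, top at 81 mm. Knob on top, pawl lever on the +y side.
- knob_centre (a point): Centre of the round black knob, half-way up: 44 mm diameter (47 over flutes), 101 to 139 mm above the table. Below it is the ratchet wheel, 76 mm diameter, top at 96 mm: keep fingers above. Turning takes 0.02 to 0.08 N m (most as the pawl climbs a tooth); it stays where left, but the loaded bolt can push it back to the last notch. With the pawl on, turning back is blocked at the last notch passed.
- knob (a joint): Angle of knob and wheel, rad, grows clockwise seen from above, 0 at start. Notches 0.524 apart: the pawl is home at 0, 0.524, 1.047, ... and up to 0.2 beyond each nearly so, then climbs and clicks down at the next. One notch clockwise lowers frame and bolt by 6 mm. Once the bolt meets the pad, torque rises steadily: 0.0115 N m for each newton there, 0.66 N m per rad; 3 to 18 N is a light touch.
- bolt_tip (a point): Lower tip (when unloaded; the point moves with the frame) of the steel stop bolt, 12 mm diameter, sprung at 5 N per mm in the frame's yellow bracket, at x +88, y -62 mm of the unit, 47 mm above the table at the start. Straight below is the fixed stop pad, a stub with a black rubber top of 30 mm diameter; of unmeasured height: the gap at the start is 15 to 29 mm (2.5 to 4.8 notches).
- pawl_post (a point): Middle of the upright red post (10 mm diameter, top 136 mm above the table, point at 116 mm) on the pawl lever, to be pushed from either side. The lever arm under it reaches 96 mm. The lever swings level about an upright pivot at x -38, y +41 mm of the unit; the post is 48 mm from it, towards the unit's +y when the pawl is on.
- pawl (a joint): Swing of the pawl lever, rad: about 0.02 when on and fully home in a notch (up to 0.18 while riding over a tooth), 0.6 at its stop when off. Off is anticlockwise seen from above: the post moves about 27 mm towards the unit's -x. An over-centre spring (about 1 N at the post) snaps it to on below 0.34 rad and to off above, where it stays.
- ink_jar: Loose teal jar with white lid, 68 mm diameter, 85 mm tall; origin under its centre. Bystander.
- cleaner: Loose white bottle with red cap, 54 mm diameter, 150 mm tall; origin under its centre. Bystander.
- tape_roll: Loose blue tape roll lying flat, 90 mm diameter, 30 mm tall; origin under its centre. Bystander.
- squeegee: Loose wooden squeegee standing on its handle, green blade up, 30 x 170 x 81 mm; origin under its centre, y along it. Bystander.

How it is judged:
By the outcome, as a careful person would: the job done as asked, in the order asked, and still so for the second after the job is handed in, with the robot touching nothing.
It also fails if it takes over 72 s, if anything falls off the work surface, if the arm or the gripper's body presses on something with over 40 N, if the wrist force passes 120 N, or if a joint passes its speed limit or range.

## Working session

There is one attempt and no reset: what is moved stays moved. The work goes in short steps, each a Python script; the robot and the scene stay as the last script left them, time stands still between calls to the robot, and variables do not carry over. Pictures are saved under pics/ and viewed, about 8 in all and at most 12, crops included, and the job is handed in when it is done.

```bash
mkdir -p pics; python3 - <<'E'
from bench import robot
import cv2,numpy as np
ims=[]
for n in("scene","side","wrist"):
    d=robot.get_image(n);cv2.imwrite(f"pics/{n}0.png",d["img"]);print(n,{k:v for k,v in d.items() if k!="img"})
    ims.append(d["img"])
cv2.imwrite("pics/a.png",cv2.resize(np.vstack([np.hstack(ims[:2])]),(1024,384))[:, :])
print(robot.current_t(),robot.current_eef_rot())
E
```

```text
scene {'fovy': 43.681757967787725, 'cx': 251.59104012563188, 'cy': 186.85302774626297, 'k1': -0.15319464804084798, 'eye': array([859.36294202, 582.66708864, 915.02225731]), 'orientation': array([-2.596047  ,  0.00812583,  2.59803215])}
side {'fovy': 46.66059185109011, 'cx': 261.6751048399141, 'cy': 187.75845864327746, 'k1': -0.036025971187583675, 'eye': array([ 174.77912227, -339.93200511,  788.91108377]), 'orientation': array([-2.37991563, -0.00487926, -0.74279228])}
wrist {'fovy': 69.49737348435004, 'cx': 259.3594054176239, 'cy': 192.06038772740345, 'k1': -0.03579331477544984, 'eye': array([131.88157273, 540.94884442, 383.44740809]), 'orientation': array([2.83904617e+00, 2.44721427e-03, 1.18105092e+00])}
0.15 [-3.14020541e+00 -2.86141685e-04  2.75079544e+00]
```

View pics/scene0.png

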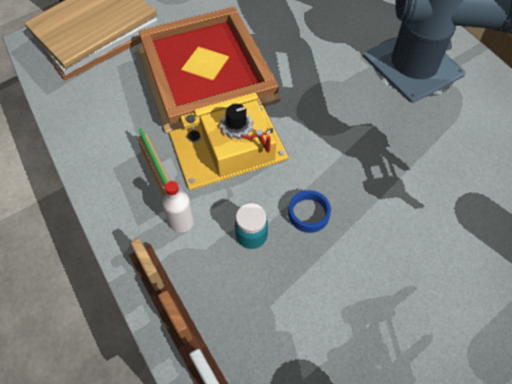

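View pics/side0.png

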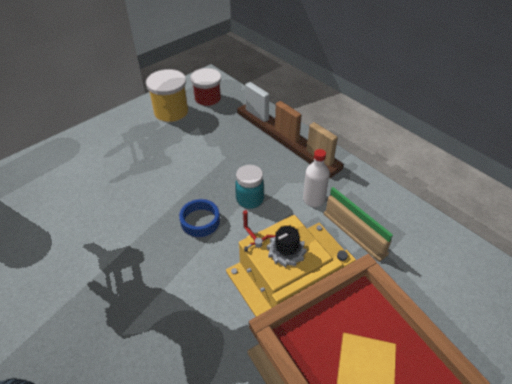

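The scene view shows the knob near (236,116), the red post near (267,143) and the bolt bracket near (190,125). In the side view the knob is near (287,240) and the post near (245,218). Next I'll triangulate these and look at crops.

```bash
cat > h.py <<'E'
from bench import robot
import cv2,numpy as np
from scipy.spatial.transform import Rotation as R
def ray(d,u,v):
    f=192/np.tan(np.radians(d["fovy"])/2)
    K=np.array([[f,0,d["cx"]],[0,f,d["cy"]],[0,0,1.]])
    p=cv2.undistortPoints(np.array([[[u,v]]],float),K,np.array([d["k1"],0,0,0,0]))[0,0]
    return R.from_euler("xyz",d["orientation"]).as_matrix()@np.array([p[0],p[1],1])
def onplane(d,u,v,z):
    r=ray(d,u,v);return d["eye"]+r*(z-d["eye"][2])/r[2]
def proj(d,P):
    f=192/np.tan(np.radians(d["fovy"])/2)
    c=R.from_euler("xyz",d["orientation"]).as_matrix().T@(np.array(P,float)-d["eye"]);x,y=c[:2]/c[2]
    s=1+d["k1"]*(x*x+y*y);return np.array([d["cx"]+f*x*s,d["cy"]+f*y*s])
def tri(ds,ps):
    A=np.zeros((3,3));b=np.zeros(3)
    for d,p in zip(ds,ps):
        r=ray(d,*p);r/=np.linalg.norm(r);M=np.eye(3)-np.outer(r,r);A+=M;b+=M@d["eye"]
    return np.linalg.solve(A,b)
E
python3 - <<'E'
from h import *
out=[]
for n,(u0,u1,v0,v1) in {"scene":(160,300,90,200),"side":(215,355,195,305)}.items():
    d=robot.get_image(n);im=d["img"]
    c=im[v0:v1,u0:u1];out.append(cv2.resize(c,None,fx=5,fy=5,interpolation=cv2.INTER_CUBIC))
    hsv=cv2.cvtColor(im,cv2.COLOR_BGR2HSV)
    for nm,m in(("black",hsv[...,2]<50),("red",((hsv[...,0]<6)|(hsv[...,0]>174))&(hsv[...,1]>170)&(hsv[...,2]>70))):
        k=np.zeros(m.shape,np.uint8);k[v0:v1,u0:u1]=m[v0:v1,u0:u1]
        N,_,s,ce=cv2.connectedComponentsWithStats(k)
        for i in range(1,N):
            if s[i,4]>12: print(n,nm,s[i],ce[i].round(1))
cv2.imwrite("pics/c1.png",out[0]);cv2.imwrite("pics/c2.png",out[1])
E
```

```text
scene black [224 105  22  25 400] [234.8 117.6]
scene black [188 131  12  10  91] [193.7 135.5]
scene red [171  90  60  16 499] [193.   94.9]
scene red [243 135  14   4  23] [249.7 136.7]
scene red [260 136  10  15  67] [265.2 142.3]
scene red [165 182  13  12 129] [171.  187.5]
side black [276 227  25  31 539] [288. 242.]
side red [245 217  11  21  38] [249.  229.4]
side red [263 236   9   4  13] [266.4 237.1]
side red [323 283  32  22 299] [343.2 297.3]
```

View pics/c1.png

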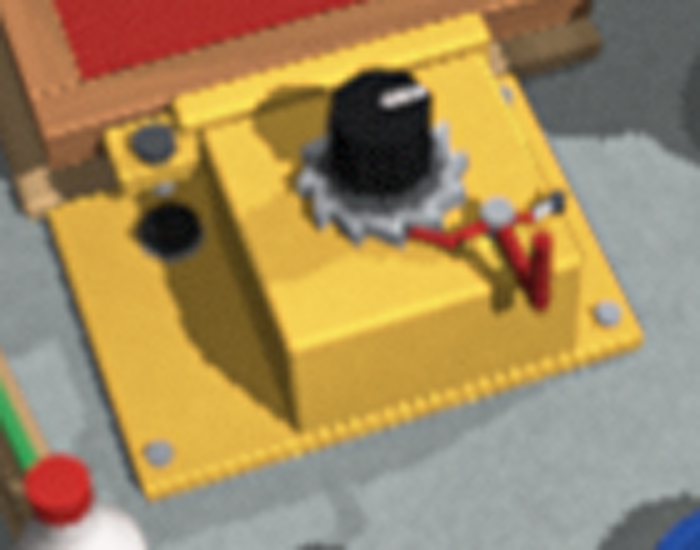

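View pics/c2.png

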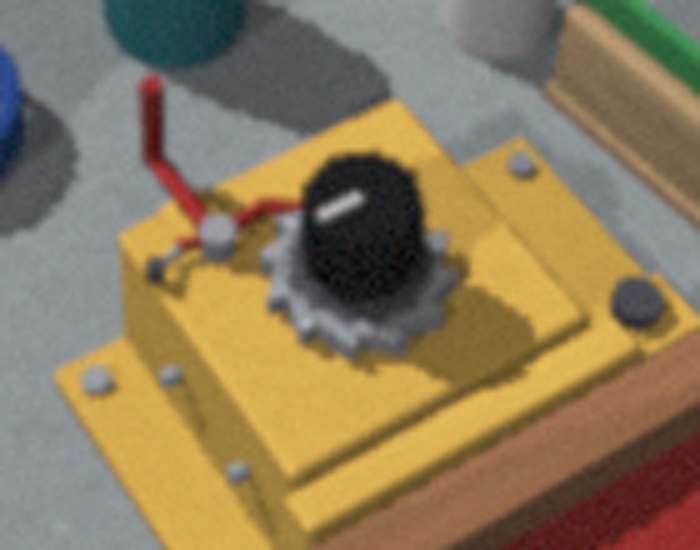

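Scene crop: knob top (382,92), post top (542,238), pivot (497,212). Side crop: knob top (362,187), post top (151,83), pivot (217,230). The pad is the black disc at (170,230) in the scene crop.

```bash
python3 - <<'E'
from h import *
S=robot.get_image("scene");D=robot.get_image("side")
a=lambda x,y:(160+(x-2)/5,90+(y-2)/5); b=lambda x,y:(215+(x-2)/5,195+(y-2)/5)
for n,p,q,z in(("knobtop",a(382,92),b(362,187),139),("posttop",a(542,238),b(151,83),136),("pivot",a(497,210),b(217,228),100),("postbot",a(540,300),b(152,155),98)):
    print(n,tri((S,D),(p,q)).round(1),onplane(S,*p,z).round(1),onplane(D,*q,z).round(1))
k=tri((S,D),(a(382,92),b(362,187)))
# blob centre / knob mid
print("frame/unit edge corners scene z85", [onplane(S,*a(*c),85).round(1) for c in((300,345),(575,262))])
print("side z85",[onplane(D,*b(*c),85).round(1) for c in((395,98),(122,240),(292,480),(585,318))])
print("padtop z25",onplane(S,*a(170,230),25).round(1), "bolthead", tri((S,D),(a(154,143),b(637,302))).round(1))
E
```

```text
knobtop [550.9  -3.3 145.3] [548.3  -8.  139. ] [554.6  -0.  139. ]
posttop [531.2  91.7 137.2] [530.7  91.  136. ] [531.9  92.4 136. ]
pivot [523.1  44.6  98.4] [523.9  45.5 100. ] [522.1  43.8 100. ]
postbot [530.7  91.6  93.6] [532.7  94.1  98. ] [528.3  89.   98. ]
frame/unit edge corners scene z85 [array([626.1,  53.2,  85. ]), array([503.9,  77.1,  85. ])]
side z85 [array([629.1,  52.1,  85. ]), array([498.3,  72.9,  85. ]), array([474. , -49.2,  85. ]), array([604.5, -73.8,  85. ])]
padtop z25 [629.3 -74.1  25. ] bolthead [627.4 -80.7  80.7]
```

```bash
python3 - <<'E'
from h import *
q0=np.array(robot.current_qpos())
for yw in np.arange(-3.1,3.2,.4):
    q=robot.inverse_kinematics([552,-3.3,106],[np.pi,0,yw]);print(round(yw,2),None if q is None else np.round(q,2))
E
```

```text
-3.1 [-0.21  0.36  1.68  0.    1.1  -1.82]
-2.7 [-0.21  0.36  1.68  0.    1.1  -2.22]
-2.3 [-0.21  0.36  1.68  0.    1.1  -2.62]
-1.9 [-0.21  0.36  1.68 -0.    1.1  -3.02]
-1.5 [-0.21  0.36  1.68 -0.    1.1   2.86]
-1.1 [-0.21  0.36  1.68 -0.    1.1   2.46]
-0.7 [-0.21  0.36  1.68 -0.    1.1   2.06]
-0.3 [-0.21  0.36  1.68 -0.    1.1   1.66]
0.1 [-0.21  0.36  1.68 -0.    1.1   1.26]
0.5 [-0.21  0.36  1.68 -0.    1.1   0.86]
0.9 [-0.21  0.36  1.68 -0.    1.1   0.46]
1.3 [-0.21  0.36  1.68 -0.    1.1   0.06]
1.7 [-0.21  0.36  1.68  0.    1.1  -0.34]
2.1 [-0.21  0.36  1.68  0.    1.1  -0.74]
2.5 [-0.21  0.36  1.68  0.    1.1  -1.14]
2.9 [-0.21  0.36  1.68  0.    1.1  -1.54]
```

```bash
python3 - <<'E'
from h import *
robot.move_ptp([552,-3.3,230],[np.pi,0,2.86])
d=robot.get_image("wrist");im=d["img"];print(d["eye"],robot.current_qpos(),robot.current_t(),robot.current_tcp_pos())
for P in([552,-3.3,139],[531,92,136]): print(proj(d,P))
cv2.imwrite("pics/w1.png",im)
E
```

```text
[471.39096145  21.43275337 395.5453124 ] [-2.06517868e-01  2.54737513e-01  1.51200596e+00  2.64261497e-04
  1.37488532e+00 -1.49705077e+00] 2.6 [551.93051142  -2.32941924 230.02877327]
[257.89842746 196.15432071]
[349.11890183 148.18547489]
```

View pics/w1.png

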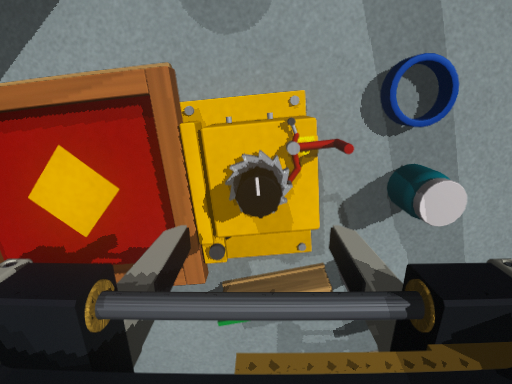

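```bash
python3 - <<'E'
from h import *
d=robot.get_image("wrist");im=d["img"]
hsv=cv2.cvtColor(im,cv2.COLOR_BGR2HSV)
m=(hsv[...,2]<75).astype(np.uint8);k=np.zeros_like(m);k[150:225,215:300]=m[150:225,215:300]
k=cv2.morphologyEx(k,cv2.MORPH_OPEN,np.ones((5,5)))
N,l,s,c=cv2.connectedComponentsWithStats(k);i=1+s[1:,4].argmax();print(s[i],c[i])
t=np.linspace(0,2*np.pi,40)
for X in((552,-3.3),):
  P=[proj(d,[X[0]+23*np.cos(a),X[1]+23*np.sin(a),z]) for a in t for z in(103,139)]
  P=np.array(P);print(P.min(0),P.max(0))
tt=np.array([proj(d,[552+23*np.cos(a),-3.3+23*np.sin(a),139]) for a in t]);print(tt.min(0),tt.max(0))
print(onplane(d,257,178,139),onplane(d,258,195,139))
cols=[(y,np.where(k[y])[0].min(),np.where(k[y])[0].max()) for y in range(s[i,1],s[i,1]+s[i,3],4)];print(cols)
cv2.imwrite("pics/w1c.png",cv2.resize(im[145:230,205:310],None,fx=6,fy=6,interpolation=cv2.INTER_CUBIC))
p=onplane(d,349,148,136);print(p)
E
```

```text
[ 233  163   49   54 2008] [257.57171315 189.34312749]
[234.30029433 165.39417918] [281.40893603 217.9739152 ]
[234.30029433 173.19351097] [281.40893603 217.9739152 ]
[534.2258402    0.99287301 139.        ] [550.90316867  -2.82028424 139.        ]
[(163, np.int64(249), np.int64(265)), (167, np.int64(246), np.int64(274)), (171, np.int64(240), np.int64(275)), (175, np.int64(237), np.int64(278)), (179, np.int64(234), np.int64(280)), (183, np.int64(233), np.int64(279)), (187, np.int64(233), np.int64(281)), (191, np.int64(234), np.int64(281)), (195, np.int64(235), np.int64(281)), (199, np.int64(235), np.int64(279)), (203, np.int64(238), np.int64(278)), (207, np.int64(240), np.int64(276)), (211, np.int64(243), np.int64(272)), (215, np.int64(251), np.int64(264))]
[530.78700149  91.97574314 136.        ]
```

View pics/w1c.png

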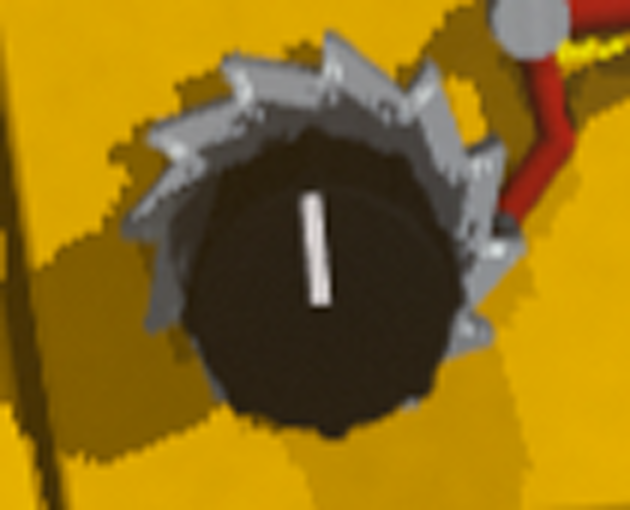

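```bash
python3 - <<'E'
from h import *
K=[551,-3.2]
robot.move_linear([*K,107],ori=[np.pi,0,2.86],speed=120,f_stop=10)
def rep(): print(round(robot.current_t(),2),robot.current_tcp_pos().round(2) if hasattr(robot.current_tcp_pos(),'round') else robot.current_tcp_pos(),np.round(robot.current_contact_force(),2),np.round(robot.current_ft_torque(),3),round(robot.current_gripper_width(),4),np.round(robot.current_qpos(),4)[5])
robot.sleep(.3);rep()
robot.move_gripper(0.0);rep();robot.sleep(.4);rep()
E
```

```text
4.12 [551.25  -3.25 107.44] [ 0.5   0.68 -0.59] [ 0.07   0.003 -0.084] 1.0022 -1.4975
4.96 [551.    -3.2  106.98] [ 0.3   0.36 -0.45] [0.01  0.007 0.039] 0.4704 -1.4975
5.36 [551.02  -3.19 106.99] [-0.05 -0.64 -0.78] [-0.002 -0.024  0.018] 0.4671 -1.4975
```

```bash
cat >> h.py <<'E'
def tq(n=12):
    v=[]
    for _ in range(n): robot.sleep(.015);v.append([*robot.current_ft_torque(),*robot.current_contact_force()])
    v=np.array(v);return v.mean(0),v.std(0)
def turn(a,q0=-1.4975):
    q=list(robot.current_qpos());q=list(QREF);q[5]=q0+a;robot.move_j(q)
import json,os
QREF=json.load(open("q.json")) if os.path.exists("q.json") else None
E
python3 - <<'E'
import json;from bench import robot
json.dump([float(x) for x in robot.current_qpos()],open("q.json","w"))
E
python3 - <<'E'
from h import *
log=[]
for i in range(0,17):
    a=i*.524/8
    turn(a);m,s=tq();log.append([a,m[2]])
    print(i,round(a,3),round(robot.current_qpos()[5]+1.4975,4),m.round(3)[2],s[2].round(3),m[3:].round(1),round(robot.current_t(),2))
json.dump(log,open("log.json","w"))
E
```

```text
0 0.0 0.0 -0.03 0.022 [-0.   0.4  0. ] 5.81
1 0.066 0.0644 -0.003 0.046 [ 0.5  1.3 -0.5] 6.26
2 0.131 0.1298 0.006 0.027 [ 0.7  2.6 -0.5] 6.71
3 0.197 0.1951 0.016 0.045 [ 1.8  4.5 -0.9] 7.16
4 0.262 0.2607 -0.031 0.041 [ 2.1  5.4 -1.1] 7.61
5 0.328 0.3262 -0.021 0.019 [ 2.3  5.8 -1.3] 8.06
6 0.393 0.3918 -0.033 0.027 [ 2.7  6.  -1.4] 8.51
7 0.459 0.4573 -0.05 0.025 [ 3.   6.5 -1.6] 8.96
8 0.524 0.5228 -0.021 0.026 [ 3.6  7.  -1.9] 9.41
9 0.59 0.5883 -0.026 0.032 [ 3.8  7.2 -2.2] 9.86
10 0.655 0.6537 -0.029 0.028 [ 4.2  7.7 -2.5] 10.31
11 0.721 0.7192 -0.027 0.028 [ 4.7  7.8 -2.6] 10.76
12 0.786 0.7847 -0.013 0.021 [ 4.9  8.4 -2.9] 11.21
13 0.852 0.8502 -0.015 0.028 [ 5.3  8.2 -3.3] 11.66
14 0.917 0.9158 -0.033 0.03 [ 5.7  8.9 -3.4] 12.11
15 0.983 0.9813 -0.034 0.024 [ 6.2  8.7 -3.7] 12.56
16 1.048 1.0468 -0.018 0.027 [ 7.   9.  -4.1] 13.01
```

```bash
python3 - <<'E'
from h import *
o=[]
for n,(u0,u1,v0,v1) in {"scene":(165,305,85,185),"side":(225,365,195,295)}.items():
    im=robot.get_image(n)["img"];a=cv2.imread(f"pics/{n}0.png")
    o.append(np.hstack([cv2.resize(x[v0:v1,u0:u1],None,fx=2.8,fy=2.8,interpolation=cv2.INTER_CUBIC) for x in(a,im)]))
cv2.imwrite("pics/cmp.png",np.vstack(o))
E
```

```text
(no output)
```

View pics/cmp.png

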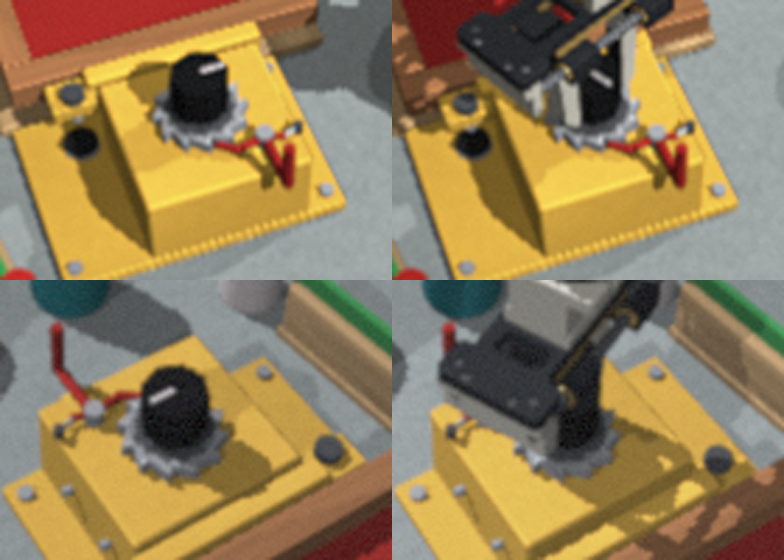

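The knob turned about 60° and the bolt came down. The pawl is still on. A sideways load has built up, so I'll relieve it before going on.

```bash
python3 - <<'E'
from h import *
m,_=tq(8);print(m.round(3))
p=np.array(robot.current_tcp_pos(),float);o=robot.current_eef_rot();print(p)
p0=p.copy()
for k in range(3):
    f=m[3:5]; 
    step=np.array([.4,.5]) if k==0 else np.clip(-g*0+f*g,-1,1)
    p0[:2]+=step;robot.move_linear(p0,speed=10)
    m2,_=tq(8);g=np.linalg.norm(step)/max(np.linalg.norm(m2[3:5]-f),1.5);m=m2
    print(p0.round(2),robot.current_tcp_pos(),m.round(3),round(g,3))
    if np.linalg.norm(m[3:5])<2.5: break
q=[float(x) for x in robot.current_qpos()];print(q[5]+1.4975,robot.current_t());json.dump(q,open("q.json","w"))
E
```

```text
[ 1.422e+00 -9.010e-01 -2.000e-03  6.736e+00  8.745e+00 -3.932e+00]
[552.53919973  -1.84125338 107.03708659]
[552.94  -1.34 107.04] [552.59175208  -1.67361971 106.97522223] [ 0.123  0.104  0.034 -1.004  0.776 -0.088] 0.058
1.0518099459037002 13.7917
```

```bash
cat >> h.py <<'E'
def null(m,lim=3.5):
    global QREF
    if np.linalg.norm(m[3:5])<lim: return m
    q=robot.current_qpos()
    p=np.array(robot.current_tcp_pos(),float);p[:2]+=.06*m[3:5];robot.move_linear(p,speed=10)
    m,_=tq();QREF=[float(x) for x in robot.current_qpos()];return m
E
python3 - <<'E'
import h;from h import *
for i in range(17,37):
    a=i*.524/8
    turn(a);m,s=tq();f=m[3:5].round(1);n=m[2];m=null(m)
    ac=robot.current_qpos()[5]+1.4975
    print(i,round(a,3),round(ac,4),f,m[3:5].round(1),round(n,3),m.round(3)[2],s[2].round(3),round(robot.current_t(),2))
    if m[2]>.12: break
json.dump(h.QREF,open("q.json","w"))
E
```

```text
17 1.114 1.1125 [0.7 1.9] [0.7 1.9] -0.003 -0.003 0.039 14.24
18 1.179 1.1778 [2.1 1.9] [2.1 1.9] 0.021 0.021 0.037 14.69
19 1.244 1.2449 [4.1 2.2] [2.1 1.5] 0.012 0.052 0.049 15.59
20 1.31 1.309 [2.8 1.6] [2.8 1.6] -0.005 -0.005 0.039 16.04
21 1.376 1.3758 [4.1 1.7] [2.3 0.4] 0.025 0.056 0.038 16.94
22 1.441 1.4411 [3.5 0.6] [1.9 0.2] -0.008 0.041 0.038 17.84
23 1.506 1.5055 [3.  0.2] [3.  0.2] -0.007 -0.007 0.032 18.29
24 1.572 1.572 [4. 0.] [ 2.4 -0.1] 0.011 0.032 0.045 19.19
25 1.638 1.6375 [3.5 0.1] [ 2.2 -0.3] 0.003 0.045 0.04 20.09
26 1.703 1.702 [ 2.9 -0.4] [ 2.9 -0.4] 0.007 0.007 0.039 20.54
27 1.768 1.7683 [ 4.2 -1. ] [ 2.7 -0.5] 0.019 0.061 0.039 21.44
28 1.834 1.8338 [ 3.6 -1.2] [ 2.  -0.5] 0.016 0.055 0.039 22.34
29 1.9 1.8985 [ 3.2 -1.1] [ 3.2 -1.1] 0.019 0.019 0.035 22.79
30 1.965 1.9647 [ 4.1 -1.5] [ 2.7 -0.9] 0.013 0.039 0.049 23.69
31 2.03 2.0302 [ 3.2 -1.5] [ 2.  -0.8] -0.02 0.019 0.052 24.59
32 2.096 2.0949 [ 2.8 -1.8] [ 2.8 -1.8] 0.016 0.016 0.044 25.04
33 2.162 2.161 [ 3.7 -2.6] [ 2.2 -1.7] 0.018 0.051 0.031 25.94
34 2.227 2.2265 [ 3.1 -2.8] [ 2.  -1.2] 0.008 0.031 0.033 26.84
35 2.292 2.2915 [ 2.6 -2. ] [ 2.6 -2. ] 0.024 0.024 0.032 27.29
36 2.358 2.3572 [ 2.9 -3.3] [ 2.1 -2. ] 0.02 0.049 0.037 28.19
```

```bash
python3 - <<'E'
import h;from h import *
im=robot.get_image("scene")["img"];a=cv2.imread("pics/scene0.png")
o=np.hstack([cv2.resize(x[95:165,165:265],None,fx=4,fy=4,interpolation=cv2.INTER_CUBIC) for x in(a,im)])
cv2.imwrite("pics/cmp2.png",o)
m,s=tq();print(m[2],robot.current_joint_efforts()[5])
E
```

```text
0.056682753845787276 0.05675766267813742
```

View pics/cmp2.png

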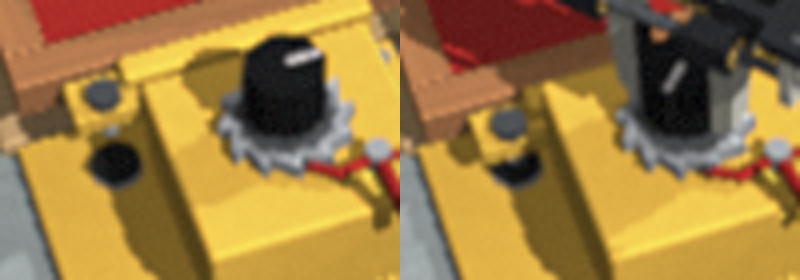

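The frame has come down a long way, with the bolt just above the pad and the knob following the gripper. I'll continue in fine steps and read joint 6 effort as well.

```bash
python3 - <<'E'
import h;from h import *
a=2.3572
for i in range(9):
    a+=.04
    turn(a);robot.sleep(.15);m,s=tq();m=null(m,4.5);e=robot.current_joint_efforts()[5]
    print(round(a,3),round(robot.current_qpos()[5]+1.4975,4),m[3:5].round(1),m.round(3)[2],round(e,3),round(robot.current_t(),2))
    if m[2]>.115 and e>.1: break
json.dump(h.QREF,open("q.json","w"))
E
```

```text
2.397 2.3969 [ 2.1 -2.3] 0.06 0.043 29.04
2.437 2.4369 [ 2.6 -2.8] 0.062 0.063 29.64
2.477 2.4765 [ 2.  -2.2] 0.066 0.07 30.69
2.517 2.5169 [ 2.3 -3. ] 0.087 0.091 31.29
2.557 2.5565 [ 1.6 -2.4] 0.107 0.105 32.34
2.597 2.5969 [ 2.1 -3.4] 0.055 0.061 32.94
2.637 2.6365 [ 1.3 -2.4] 0.176 0.168 33.99
```

```bash
python3 - <<'E'
import h;from h import *
m,_=tq(20);print(m.round(3),robot.current_joint_efforts()[5])
turn(2.662);robot.sleep(.15);m,_=tq(20);print(m.round(3),robot.current_joint_efforts()[5],robot.current_qpos()[5]+1.4975,robot.current_t())
E
```

```text
[-0.545 -0.313  0.176  1.186 -1.631 -5.002] 0.1680796779692173
[-0.663 -0.349  0.164  1.35  -2.421 -5.058] 0.15793000347912312 2.6619250701247292 35.0583
```

```bash
cat >> h.py <<'E'
EX=np.array([np.cos(.186),-np.sin(.186)]);EY=np.array([np.sin(.186),np.cos(.186)])
POST=np.array([531.,91.9]);DOWN=[np.pi,0,-.186]
def at(base,x,y,z): return [*(base+x*EX+y*EY),z]
E
python3 - <<'E'
from h import *
print(robot.current_tcp_pos(),robot.current_eef_rot())
robot.move_gripper(.8)
p=list(robot.current_tcp_pos());p[2]=152;robot.move_linear(p,speed=150)
robot.move_linear(at(POST,26,-4,150),ori=DOWN,speed=200);robot.move_gripper(0)
robot.move_linear(at(POST,26,-4,104),speed=120,f_stop=10)
print(robot.move_linear(at(POST,-15,-4,104),speed=50,f_stop=20),robot.current_tcp_pos(),robot.current_contact_force())
robot.move_linear(at(POST,0,-4,104),speed=100);robot.move_linear(at(POST,0,-4,160),speed=150)
print(robot.current_t())
robot.move_linear([552.5,-2,230],ori=[np.pi,0,.2],speed=250)
d=robot.get_image("wrist");im=d["img"];cv2.imwrite("pics/w2.png",im)
print(robot.current_t(),proj(d,[552,-3,139]))
E
```

```text
[555.18777089  -3.37422919 106.92494261] [-3.13943126  0.00572479  0.19970978]
False [518.91928836  90.01565259 104.65695064] [10.32143551 -2.41613205 -6.68762753]
40.3333
41.0 [261.56938973 195.20889941]
```

View pics/w2.png

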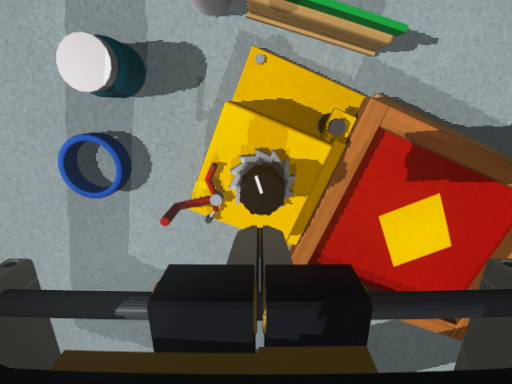

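Pawl lever is off: the post is now at (165,221) and the tip is clear of the wheel. Next I'll measure the knob angle from the white mark in both wrist pictures.

```bash
python3 - <<'E'
from h import *
d2=robot.get_image("wrist")
d1=dict(d2);d1["eye"]=np.array([471.39096145,21.43275337,395.5453124])
yaw2=robot.current_eef_rot()[2]
d1["orientation"]=(R.from_euler("z",2.8605-yaw2)*R.from_euler("xyz",d2["orientation"])).as_euler("xyz")
print(yaw2,proj(d1,[531,92,136]),"want 349,148",robot.current_tcp_pos())
A=[]
for d,f in((d1,"pics/w1.png"),(d2,"pics/w2.png")):
    im=cv2.imread(f);h=cv2.cvtColor(im,cv2.COLOR_BGR2HSV)
    c=proj(d,[551.5,-3,139]).astype(int)
    yy,xx=np.mgrid[:384,:512];m=(h[...,2]>110)&(np.hypot(xx-c[0],yy-c[1])<17+3)
    N,l,s,ce=cv2.connectedComponentsWithStats(m.astype(np.uint8))
    for i in range(1,N):
        if s[i,4]<25: continue
        ys,xs=np.where(l==i);P=np.array([onplane(d,x,y,139)[:2] for x,y in zip(xs,ys)])
        vx,vy,x0,y0=cv2.fitLine(P.astype(np.float32),cv2.DIST_L2,0,.01,.01).ravel()
        print(f,c,s[i],ce[i].round(1),P.mean(0).round(1),"line",round(float(np.arctan2(vy,vx)),3),"from centre",np.arctan2(*(P.mean(0)-[551.5,-3])[::-1]).round(3))
E
```

```text
0.19947748533762666 [349.69270269 146.4508987 ] want 349,148 [551.11685999  -0.77258863 228.05354238]
pics/w1.png [258 194] [255 177   5  19  62] [257.2 186. ] [543.3  -2. ] line -0.188 from centre 3.015
pics/w2.png [262 195] [254 176   9  18  68] [258.3 184.5] [561.6   2.8] line 0.505 from centre 0.518
```

```bash
python3 - <<'E'
from h import *
robot.move_gripper(.8)
robot.move_linear([551.5,-3.1,107],ori=[np.pi,0,.2],speed=120,f_stop=10)
robot.sleep(.2);robot.move_gripper(0)
m,_=tq();print(m.round(2),robot.current_tcp_pos(),robot.current_t())
q=list(robot.current_qpos())
for k in range(4):
    q[5]-=.2;robot.move_j(q);m,_=tq(5);print(m[2:].round(2))
p=list(robot.current_tcp_pos());print(p,robot.current_eef_rot()[2])
robot.move_gripper(.8);p[2]=150;robot.move_linear(p,speed=150)
robot.move_linear([551.5,-3.1,230],ori=[np.pi,0,.2],speed=200);robot.sleep(.3)
d=robot.get_image("wrist");im=d["img"];cv2.imwrite("pics/w3.png",im)
h=cv2.cvtColor(im,cv2.COLOR_BGR2HSV);c=proj(d,[551.5,-3,139]).astype(int)
yy,xx=np.mgrid[:384,:512];mk=(h[...,2]>110)&(np.hypot(xx-c[0],yy-c[1])<20)
N,l,s,ce=cv2.connectedComponentsWithStats(mk.astype(np.uint8))
for i in range(1,N):
    if s[i,4]<25: continue
    ys,xs=np.where(l==i);P=np.array([onplane(d,x,y,139)[:2] for x,y in zip(xs,ys)])
    vx,vy,x0,y0=cv2.fitLine(P.astype(np.float32),cv2.DIST_L2,0,.01,.01).ravel()
    print(s[i],ce[i],np.arctan2(vy,vx),np.arctan2(*(P.mean(0)-[551.5,-3])[::-1]))
print(robot.current_t())
E
```

```text
[-0.75  0.09  0.05  0.27 -5.1  -0.46] [551.72031161  -3.97536405 107.03013644] 44.4667
[ 0.01  0.8  -4.24 -0.19]
[ 0.02  0.96 -5.08 -0.99]
[ 0.03  1.66 -5.61 -1.31]
[ 0.03  2.29 -6.15 -2.18]
[np.float64(552.3270790476199), np.float64(-4.879184624836567), np.float64(107.06132745720323)] 0.9972397622938434
[242 184  18  11  74] [250.35135135 189.16216216] 1.3050722 1.1973926533347705
48.4667
```

View pics/w3.png

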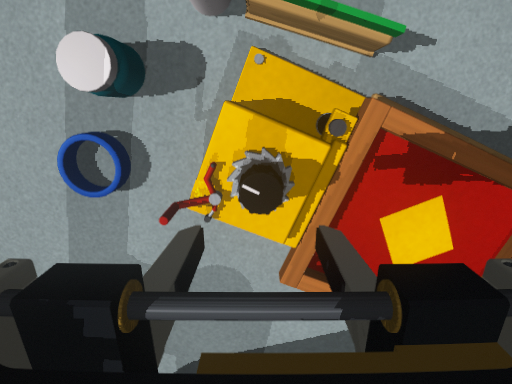

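Knob is now at 1.65 rad by the mark, so 0.08 past notch 3, which is about 1.9 notches back from the 2.66 peak. Pawl is still off. Flipping it back on.

```bash
python3 - <<'E'
from h import *
robot.move_linear(at(POST,-54,-5,155),ori=DOWN,speed=200);robot.move_gripper(0)
robot.move_linear(at(POST,-54,-5,104),speed=120,f_stop=10)
print(robot.move_linear(at(POST,-14.5,-4,104),speed=50,f_stop=15),robot.current_tcp_pos(),robot.current_contact_force())
robot.move_linear(at(POST,-30,-4,104),speed=100);robot.move_linear(at(POST,-30,-4,160),speed=150)
robot.move_linear([551.5,-3.1,230],ori=[np.pi,0,.2],speed=250);robot.sleep(.3)
d=robot.get_image("wrist");im=d["img"]
print(robot.current_t(),"post on pred",proj(d,[*POST,136]))
h=cv2.cvtColor(im,cv2.COLOR_BGR2HSV);c=proj(d,[551.5,-3,139]).astype(int)
yy,xx=np.mgrid[:384,:512];mk=(h[...,2]>110)&(np.hypot(xx-c[0],yy-c[1])<20)
N,l,s,ce=cv2.connectedComponentsWithStats(mk.astype(np.uint8))
for i in range(1,N):
    if s[i,4]<25: continue
    ys,xs=np.where(l==i);P=np.array([onplane(d,x,y,139)[:2] for x,y in zip(xs,ys)])
    vx,vy,_,_=cv2.fitLine(P.astype(np.float32),cv2.DIST_L2,0,.01,.01).ravel();print("mark",np.arctan2(vy,vx))
cv2.imwrite("pics/w4.png",cv2.resize(im[130:250,130:310],None,fx=4,fy=4,interpolation=cv2.INTER_CUBIC))
E
```

```text
False [515.84626976  90.60526084 103.86700603] [-1.09660048 -0.51689806 -0.17477191]
53.925 post on pred [162.69168918 194.83084292]
mark 1.3213426
```

View pics/w4.png

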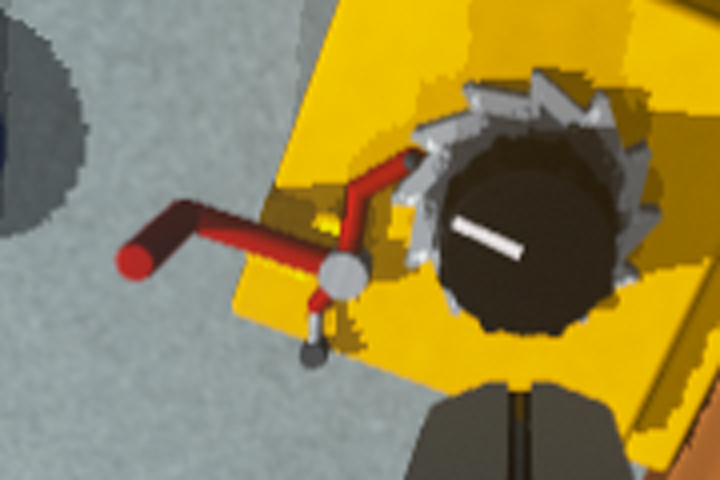

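```bash
python3 - <<'E'
from h import *
print(robot.current_contact_force(),robot.current_t());robot.hand_in()
E
```

```text
[-0.18683564 -0.22846262  0.18306144] 53.925
the job is handed in; nothing more can be done
```

The job is handed in at 53.9 s, and it looks done as asked, though the last angles rest on one picture mark.

- **Winding:** I wound the knob clockwise with the pawl on to about 2.66 rad. The torque had risen to about 0.165 N m, which is roughly 10–12 N on the pad. I flipped the pawl off, and the loaded bolt pushed the knob back to about 2.45 rad.
- **Back-off:** I turned the knob back to about 1.65 rad by the white mark. That is about 1.9 notches from the peak and 1.85 from the last notch passed. The bolt should be about 9 mm clear of the pad, going by the angle.
- **Pawl:** I flipped it back on. The last wrist picture shows its tip in a notch, with the post within about 1 pixel of its "on" position. The robot was clear, with near-zero tool force. I moved nothing near the jar, bottle, tape or squeegee, but did not measure where they ended up.

**Uncertain points:**
- **Pawl seat:** the knob rests about 0.06–0.08 rad beyond the exact notch. That is within the "nearly home" zone but not tight against the tooth.
- **Angle accuracy:** the mark is good to about ±0.03 rad. The last reading gave 1.63 rad against 1.65 before, and from the peak the two-notch limit is 1.61 rad.
- **Torque:** the readings were noisy. One sample at 2.60 rad was low (0.055 N m), as the pawl passed the tooth. The contact angle from the torque (about 2.42 rad) agreed with where the knob came to rest once the pawl was off.

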